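# Lock the banding wheel: line the slotted disc up with its lock bar and push the bar home

## Robot

A 7-joint arm with a two-finger parallel gripper is mounted at the origin on the work surface. World frame = base frame: x ahead of the robot, y to its left, z up, the work surface at z = 0. Lengths are in mm, angles in rad, forces in N, time in s.
With the tool pointing down it reaches from about 400 to 850 mm from the base axis. Payload 4.5 kg.
Tool frame: the origin (TCP) lies at the very end of the fingers, on their centre line; the grasp point (between the pads) lies 19 mm behind it; z points along the fingers, x is the direction in which the jaws open and shut, and the axes are right-handed (so a half turn about z gives the same grasp; the last joint's range is limited). The gripper opens to 88 mm and grips with 3 to 60 N. Pads are 18 mm wide; open, the fingers measure 123 mm over their backs; the gripper's body (75 mm by 187 mm) begins 45 mm behind the grasp point.
Start: joints at [1.244, 0.689, -0.195, 1.565, 0.157, 0.902, -0.215], TCP at [220.669, -584.772, 238.743] pointing down, gripper open.
Joint ranges: [-3.01, 3.01], [-0.46, 2.08], [-1.47, 1.51], [0.13, 2.56], [-1, 4.14], [0.04, 2.09], [-2.66, 2.66]. Speed limits (rad/s): [2.57, 2.57, 3.14, 3.14, 3.14, 3.14, 3.14].

## Interface

Orientations are given as a unit quaternion [w, x, y, z].
In Python, from cell import goto, move_straight, move_joints, set_gripper, sleep, solve_ik, camera, MotionError, sign_off, find_in, current_clock, current_joints, current_qvel, current_joint_torque, current_eef_pos, current_eef_rot, current_force, current_wrist_torque, current_grip_width gives the robot as it stands. The module is installed in compiled form; this text tells all that it offers. Calls block until the motion is done:
- goto(position, orientation): joint-space move of the TCP to a pose.
- move_straight(position, orientation=None, vel=150): straight line of the TCP; orientation=None keeps the orientation; vel is the mean speed in mm/s.
- move_joints(angles): joint-space move.
- set_gripper(opening, f_grip=None): finger opening in mm; f_grip is the grip in N (None keeps the last); returns when the fingers have stopped.
- sleep(seconds).
- solve_ik(position, orientation): joint angles nearest the present ones, or None.
- camera(name): name is "scene" or "top" or "wrist"; returns a dict with "pixels" (480x640x3 uint8, red, green, blue), "camera_matrix" (3x3 intrinsics, pixels), "eye" and "orientation" of the camera in the world; the wrist camera has in their place "tool_from_camera" (4x4, takes a point from camera to tool coordinates, whose origin is the TCP and whose axes are the tool frame's). Camera axes: x right, y down, z forward; pixel columns grow to the right and rows downward; lengths in mm; the calibration is good to about 2 mm. A picture is of the moment at which its call begins: read the wrist's pose just before it. There is no depth.
A pose or a line that the arm cannot do raises MotionError and nothing moves.
- sign_off(): hands the job in, once; it reports no verdict.
Trained networks look in a picture, given as the dict that the camera call returned (one of the last four; its "shot" number tells which), for a name from the list of things; names that differ only in an ending like _2 or _b are one class to them, and where a whole thing is asked for, a point or a joint stands for the part that bears it (a point fixed in the world has none). Each returns a list of dicts, best first, with "score" (0 to 1); they miss things now and then, are a little off and sometimes report something else, mostly with a low value. They report only what shows in the picture. A call takes as long as a camera call. They do not tell look-alikes from the thing itself.
- find_in(picture, label): "pixel" ([row, column] in pixels, amid what is visible of it).
Readings, each from a call of its own:
- current_clock(): time.
- current_joints(): joint angles.
- current_qvel(): joint speeds.
- current_joint_torque(): joint torques, N m.
- current_eef_pos(): TCP position.
- current_eef_rot(): TCP orientation.
- current_force(): force on the tool from outside, world axes, zero at the start.
- current_wrist_torque(): the same for the moment, N m.
- current_grip_width(): finger opening in mm.
Only numpy, scipy, OpenCV 4.12 (cv2) and the standard library are available. Lean on these libraries where they do the work, as an engineer would, in place of code of your own. Each camera call takes 0.05 s, during which the arm holds its last target.

## Task

Lock the potter's banding wheel so that the bowl on it can be decorated: with your fingertips push the wheel round until one of the two slots in its dark steel disc lines up with the locking bar, then push the bar's red tab until the bar is fully home in the slot. Leave the bowl standing in the middle of the wheel, do not disturb the vase, the glaze jar or the wooden rib, pick nothing up, and finish clear of everything.

Things in the scene. Friction and masses are not known exactly. Their poses are not given: they have to be found in the camera images.
- turntable: Green foot of the banding wheel, bolted to the bench; origin on the bench under the wheel's axis, z up, +y from the axis out along the locking bar (the bar is pushed home along -y). A round 200 mm plate with an arm 56 mm wide out to 230 mm; on it, 162 to 222 mm out, a block 44 mm wide carries the bar in two steel guide straps, their tops 69 mm above the bench.
- wheel_centre (a point): On the wheel's axis at the top of the aluminium head (224 mm across), 72 mm above the bench; axes as the foot's. Under the head a dark steel disc, 290 mm across, 50 to 58 mm above the bench, turns with it. The wheel turns either way about the vertical without end; the greased bearing takes about 0.22 N m (2 to 3 N at a pin) and the wheel stays where it is left.
- slot_a (a point): Middle of the mouth of one slot, at the disc's rim 145 mm from the axis and 54 mm above the bench. The slot runs radially inwards 30 mm, is 20 mm wide, and its mouth is flared to 32 mm. Either slot will do.
- slot_b (a point): Middle of the mouth of the other slot, like the first and opposite to it.
- pin_a (a point): Centre of the top of one of two brass bat pins on the wheel head, 12 mm thick, standing 15 mm above the head (top 87 mm above the bench), 95 mm from the axis. The pins are opposite each other, a quarter turn from the slots; pin_a is a quarter turn clockwise, seen from above, of slot_a. Pushing a pin sideways turns the wheel.
- pin_b (a point): Top of the other bat pin, a quarter turn clockwise of slot_b.
- lock_line (a point): Fixed point in the line of the bar at the disc's rim, 145 mm from the axis on the foot's +y side, 54 mm above the bench: the mouth of a slot must come here.
- bar (a joint): How far the bar is pushed towards the axis, m: near 0 withdrawn (nose 7 mm clear of the disc), 0.034 at its stop, fully home. Bright steel, 16 mm wide, 10 mm thick, round nose. It meets the disc unless a slot is in front; the nose draws a slot up to about 8 mm off into line. It slides with about 2 N, somewhat more while centring the wheel, and stays where left.
- bar_tab (a point): Centre of the outer face (the face away from the wheel) of the red upright tab on the bar's outer end, 77 mm above the bench. The tab is 34 mm wide, 6 mm thick and reaches up to 95 mm above the bench; with the bar withdrawn this face is 266 mm from the axis. Moves with the bar.
- bowl_mid (a point): Middle of the loose blue bowl (112 mm across, 42 mm high) that stands on the wheel head; this point is half-way up, z is its upright axis. Leave it there.
- vase_mid (a point): Middle of a small loose white raku vase, 68 mm across and 80 mm high, on the bench. Leave alone.
- jar_mid (a point): Middle of a loose amber glaze jar with a blue lid, 60 mm across and 75 mm high, on the bench. Leave alone.
- rib_mid (a point): Middle of a loose wooden rib, 114 by 44 by 8 mm, lying on the bench. Leave alone.
There are look-alikes about, which are no part of the job. What is shaped like the part that bears vase_mid but green is not meant.

How it is judged:
By the outcome, as a careful person would: the job done as asked, in the order asked, and still so for the second after the job is handed in, with the robot touching nothing.
It also fails if it takes over 54 s, if anything falls off the work surface, if the arm or the gripper's body presses on something with over 40 N, if the wrist force passes 120 N, or if a joint passes its speed limit or range.

## Working session

There is one attempt and no reset: what is moved stays moved. The work goes in short steps, each a Python script; the robot and the scene stay as the last script left them, time stands still between calls to the robot, and variables do not carry over. Pictures are saved under pics/ and viewed, and the job is handed in when it is done.

```bash
mkdir -p pics; cat > h.py <<'E'
from cell import *
import numpy as np, cv2
def save(c,n,crop=None,scale=1):
    im=c["pixels"][:,:,::-1]
    if crop: r0,r1,c0,c1=crop; im=im[r0:r1,c0:c1]
    if scale!=1: im=cv2.resize(im,None,fx=scale,fy=scale,interpolation=cv2.INTER_CUBIC)
    cv2.imwrite("pics/"+n,im)
E
python3 - <<'E'
from h import *
print(current_clock(), current_eef_pos(), current_eef_rot(), current_grip_width())
for n in ["scene","top"]:
    c=camera(n); save(c,n+"1.png"); print(n,c["camera_matrix"].tolist(),c["eye"],c["orientation"],c["shot"])
E
```

```text
0.0 [ 220.34885027 -584.1901148   237.90048589] [-4.61821678e-04  8.22521570e-01 -5.68733149e-01 -8.11146662e-04] 88.1405017547782
scene [[546.7832724927069, 0.0, 320.07164388522614], [0.0, 546.7832724927069, 246.70626510406848], [0.0, 0.0, 1.0]] [1053.02983654  396.38391614  864.04441896] [-0.14113898  0.36177867  0.85459489 -0.34476594] 1
top [[590.2987596700062, 0.0, 318.5101265865288], [0.0, 590.2987596700062, 241.81302384125925], [0.0, 0.0, 1.0]] [ 423.48254393 -110.72308234 1326.43485792] [-0.0181778   0.71052604 -0.70254965  0.03530306] 2
```

View pics/scene1.png

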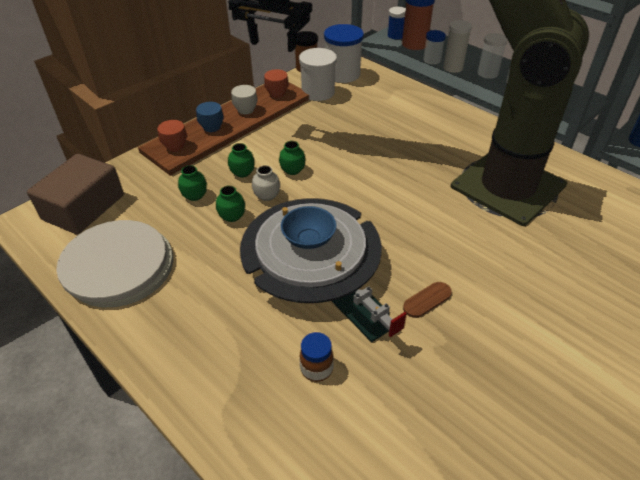

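View pics/top1.png

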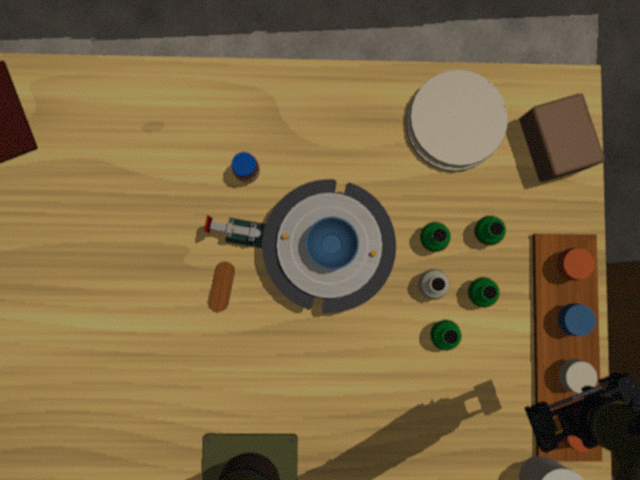

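Top view: wheel centre near (row 246, col 329), slots near (187,341) and (305,318), pins near (236,285) and (254,373), red tab (224,209), jar (166,244), rib (287,222). The white vase is at (284,433), with green look-alikes around it. The bowl looks off-centre or shifted by parallax. I'll measure these next.

```bash
cat >> h.py <<'E'
from scipy.spatial.transform import Rotation as R
def ray(c,row,col):
    K=np.array(c["camera_matrix"]); q=np.array(c["orientation"])
    M=R.from_quat([q[1],q[2],q[3],q[0]]).as_matrix()
    return np.array(c["eye"]),M@np.array([(col-K[0,2])/K[0,0],(row-K[1,2])/K[1,1],1])
def onz(c,row,col,z):
    e,d=ray(c,row,col); return e+d*(z-e[2])/d[2]
def proj(c,p):
    K=np.array(c["camera_matrix"]); q=np.array(c["orientation"])
    M=R.from_quat([q[1],q[2],q[3],q[0]]).as_matrix()
    v=K@(M.T@(np.asarray(p,float)-np.array(c["eye"]))); return v[1]/v[2],v[0]/v[2]
Z=dict(wheel_centre=72,slot_a=54,pin_a=87,bar_tab=77,bowl_mid=93,vase_mid=40,jar_mid=37,rib_mid=4,turntable=60)
E
python3 - <<'E'
from h import *
import pickle
c=camera("top"); save(c,"topc.png",(150,340,190,450),3)
s=camera("scene"); save(s,"scenec.png",(170,400,200,480),2.7)
pickle.dump((c,s),open("c.pkl","wb"))
for n,z in Z.items():
  for cc,t in ((c,'top'),(s,'scene')):
    for r in find_in(cc,n)[:6 if n=='vase_mid' else 3]:
        p=r["pixel"]; print(n,t,np.round(p,1),round(r["score"],2),np.round(onz(cc,*p,z)[:2],1))
E
```

```text
wheel_centre top [241.1 303.1] 0.91 [ 519.9 -107.8]
wheel_centre scene [265.  327.5] 0.67 [540.3 -92.9]
slot_a top [258.7 308.5] 0.85 [ 483.3 -119.9]
slot_a scene [253.6 313.2] 0.79 [ 526.3 -146.4]
pin_a top [262.4 312.9] 0.68 [ 474.1 -128.9]
pin_a scene [257.4 312.4] 0.86 [ 556.  -118.3]
bar_tab top [226.6 217.4] 0.8 [548.1  74.1]
bar_tab top [259.3 307.9] 0.28 [ 481.  -118.4]
bar_tab scene [318.4 384.2] 0.57 [565.5  70. ]
bar_tab scene [356.5 315.5] 0.42 [705.5  37.6]
bowl_mid top [245.8 331.1] 0.83 [ 509.1 -166.6]
bowl_mid scene [225.6 310.7] 0.83 [ 500.1 -178.6]
vase_mid top [285.4 435.6] 0.98 [ 428.8 -398.3]
vase_mid top [234.  434.3] 0.82 [ 541.5 -395.9]
vase_mid top [336.4 443.6] 0.71 [ 318.6 -415.2]
vase_mid top [230.6 488.8] 0.68 [ 550.6 -516.7]
vase_mid top [292.2 480.1] 0.62 [ 415. -496.]
vase_mid scene [203.1 226.8] 0.94 [ 541.8 -406.9]
vase_mid scene [184.9 264.8] 0.92 [ 439.6 -392.6]
vase_mid scene [156.5 290.4] 0.89 [ 322.8 -428.5]
vase_mid scene [160.6 243. ] 0.62 [ 414.8 -500.9]
vase_mid scene [183.5 191. ] 0.57 [ 556.4 -522.1]
jar_mid top [255.9 310. ] 0.71 [ 490.3 -123.2]
jar_mid top [165.9 245.3] 0.69 [687.4  21.8]
jar_mid scene [355.9 319. ] 0.76 [682.7  22.9]
jar_mid scene [318.5 389.4] 0.25 [534.2  60.5]
rib_mid top [284.5 219.4] 0.77 [425.9  77.4]
rib_mid scene [297.2 426.4] 0.77 [421.7  67. ]
turntable top [239.9 302.4] 0.63 [ 523.4 -106.2]
turntable scene [264.  326.7] 0.89 [ 531.7 -103.3]
```

```bash
sleep 1
```

```text
(no output)
```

View pics/topc.png

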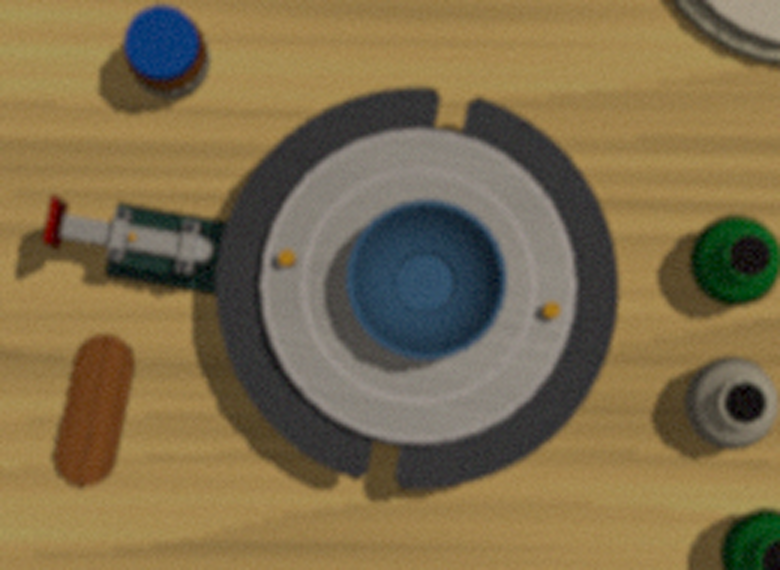

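View pics/scenec.png

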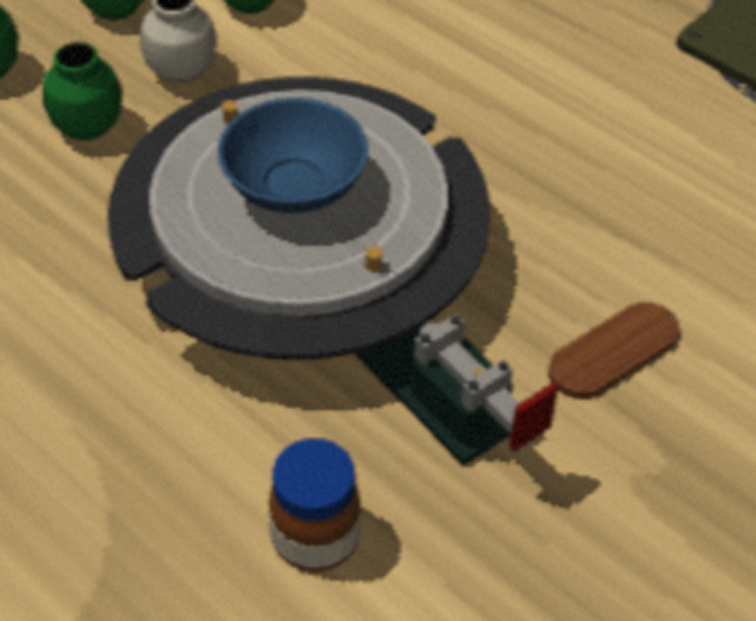

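```bash
python3 - <<'E'
from h import *
import pickle
c,s=pickle.load(open("c.pkl","rb"))
T=lambda x,y,z:onz(c,150+y/3-.3,190+x/3-.3,z)
S=lambda x,y,z:onz(s,170+y/2.7-.3,200+x/2.7-.3,z)
p1,p2=T(287,258,84),T(551,311,84)
print("pins top",p1,p2,np.linalg.norm(p1-p2),(p1+p2)/2)
q1,q2=S(374,257,84),S(230,109,84)
print("pins scene",q1,q2,np.linalg.norm(q1-q2),(q1+q2)/2)
s1,s2=T(455,95,58),T(382,482,58)
print("slots",s1,s2,np.linalg.norm(s1-s2),(s1+s2)/2)
im=c["pixels"].astype(int); hsv=cv2.cvtColor(c["pixels"],cv2.COLOR_RGB2HSV)
# head: low saturation bright
m=((hsv[:,:,1]<60)&(hsv[:,:,2]>90)).astype(np.uint8); m[:, :270]=0; m[:,390:]=0; m[:180]=0;m[310:]=0
cs=max(cv2.findContours(m,cv2.RETR_EXTERNAL,cv2.CHAIN_APPROX_NONE)[0],key=cv2.contourArea)
h=cv2.convexHull(cs); (x,y),(a,b),_=cv2.fitEllipse(h); ctr=onz(c,y,x,72);print("head",x,y,a,b,ctr, a/2/590*(1326-72))
red=((im[:,:,0]>90)&(im[:,:,1]<50)&(im[:,:,2]<50)); red[:180]=0;red[260:]=0;red[:,:190]=0;red[:,240:]=0
v,u=np.nonzero(red);print("red px",v.min(),v.max(),u.min(),u.max(),v.mean(),u.mean(), onz(c,v.mean(),u.mean(),85))
# bar end points
for n,(x,y) in dict(b1=(70,229),b2=(205,247),f=(212,290),f2=(220,222)).items(): print(n,T(x,y,62))
b=((im[:,:,2]>im[:,:,0]+25)); b[:200]=0;b[290:]=0;b[:,:290]=0;b[:,370:]=0
cs=max(cv2.findContours(b.astype(np.uint8),cv2.RETR_EXTERNAL,cv2.CHAIN_APPROX_NONE)[0],key=cv2.contourArea)
(x,y),(a,bb),_=cv2.fitEllipse(cs);print("bowl rim",x,y,a,bb,onz(c,y,x,114))
E
```

```text
pins top [529.92423733 -70.26507283  84.        ] [ 494.77802073 -256.55219622   84.        ] 189.57359754114674 [ 512.35112903 -163.40863453   84.        ]
pins scene [533.6080046  -70.95312467  84.        ] [ 498.04563539 -257.9901026    84.        ] 190.38779691349325 [ 515.82682    -164.47161363   84.        ]
slots [ 652.23719291 -189.32084295   58.        ] [ 372.89107248 -139.33806228   58.        ] 283.7825459133066 [ 512.56413269 -164.32945261   58.        ]
head 329.20965576171875 244.83729553222656 105.25052642822266 105.59788513183594 [ 512.5683566  -163.52167456   72.        ] 111.85098317033153
red px 216 230 204 208 223.48275862068965 206.41379310344828 [553.57281857  96.06532691  85.        ]
b1 [550.6717179  85.6342743  62.       ]
b2 [538.97456322 -10.84243453  62.        ]
f [508.20893185 -16.38692049  62.        ]
f2 [557.08769817 -21.23677712  62.        ]
bowl rim 331.5181884765625 242.8647003173828 51.26565170288086 51.79345703125 [ 513.71921126 -166.47902711  114.        ]
```

Candidates:
- **Vase:** the white one at top (285,435). The green ones at (234,434), (336,444), (231,489) and (292,480) are look-alikes. I won't touch any of them.
- **Pins:** brass dots at (236,286) and (254,374).
- **Tab:** the only red tab, at (224,207).

The sizes agree: pins 190 mm apart, head radius 112 mm, tab about 263 mm out. The lock line is at about 81.2°, and the slots are at −10.2° and 169.8°. I'll turn the wheel about 88.6° clockwise by pushing the pin at 79.4°.

```bash
cat >> h.py <<'E'
C=np.array([514.,-164.]); LOCK=81.2
def quat(deg):
    a=np.radians(deg); x=np.array([np.cos(a),np.sin(a),0]); z=np.array([0,0,-1.]); y=np.cross(z,x)
    q=R.from_matrix(np.column_stack([x,y,z])).as_quat(); return np.array([q[3],q[0],q[1],q[2]])
def pol(deg,r,z): a=np.radians(deg); return np.array([C[0]+r*np.cos(a),C[1]+r*np.sin(a),z])
def wpos(w,p,pos,q):  # project world point in wrist image
    T=np.array(w["tool_from_camera"]); M=R.from_quat([q[1],q[2],q[3],q[0]]).as_matrix()
    pc=np.linalg.inv(T)@np.append(M.T@(np.asarray(p)-pos),1); v=np.array(w["camera_matrix"])@pc[:3]; return v[1]/v[2],v[0]/v[2]
def wonz(w,row,col,z,pos,q):
    T=np.array(w["tool_from_camera"]); K=np.array(w["camera_matrix"]);M=R.from_quat([q[1],q[2],q[3],q[0]]).as_matrix()
    d=M@T[:3,:3]@np.array([(col-K[0,2])/K[0,0],(row-K[1,2])/K[1,1],1]); e=pos+M@T[:3,3]
    return e+d*(z-e[2])/d[2]
E
python3 - <<'E'
from h import *
for off in (-90,90):
  for th in (79.4,50,20,-9.2):
    j=solve_ik(pol(th,95,77),quat(th+off)); print(off,th,None if j is None else np.round(j,2))
for off in (-90,90):
    for r in (300,240):
        j=solve_ik(pol(LOCK,r,68),quat(LOCK+off)); print("tab",off,None if j is None else np.round(j,2))
E
```

```text
-90 79.4 [ 0.2   0.84 -0.25  1.95  0.48  0.41 -0.6 ]
-90 50 [ 0.18  0.87 -0.18  1.82  0.29  0.49 -0.89]
-90 20 [ 0.18  0.89 -0.07  1.71  0.11  0.54 -1.18]
-90 -9.2 [ 0.2   0.91  0.03  1.66 -0.04  0.57 -1.48]
90 79.4 [-0.17  0.87  0.38  1.97 -0.74  0.43 -2.56]
90 50 [ 0.69  1.2  -1.26  1.79  1.25  1.21  1.46]
90 20 [ 0.53  1.   -0.74  1.69  0.88  0.83  1.3 ]
90 -9.2 [ 0.55  0.98 -0.64  1.64  0.77  0.79  0.97]
tab -90 [-0.21  0.88 -0.18  1.84  0.32  0.46 -0.77]
tab -90 [-0.1   0.86 -0.2   1.9   0.37  0.42 -0.73]
tab 90 [ 0.3   1.22 -1.26  1.81  1.28  1.2   1.59]
tab 90 [-0.52  0.94  0.54  1.92 -0.92  0.55 -2.63]
```

```bash
python3 - <<'E'
from h import *
goto(pol(79.4,95,190),quat(-10.6)); set_gripper(45,30)
pos=current_eef_pos();q=current_eef_rot(); w=camera("wrist"); save(w,"w1.png")
print(current_clock(),pos,current_grip_width(),wpos(w,pol(79.4,95,87),pos,q), wpos(w,[*pos[:2],87],pos,q))
im=w["pixels"].astype(int);hsv=cv2.cvtColor(w["pixels"],cv2.COLOR_RGB2HSV)
m=((hsv[:,:,0]>12)&(hsv[:,:,0]<30)&(hsv[:,:,1]>150)).astype(np.uint8)
n,l,st,ce=cv2.connectedComponentsWithStats(m)
for i in range(1,n):
    if st[i,4]>60: print(st[i],ce[i],wonz(w,ce[i][1],ce[i][0],85,pos,q))
E
```

```text
4.0833 [531.48925097 -70.60435842 190.01092791] 45.102866003021575 (np.float64(240.1140350788865), np.float64(314.27216984796377)) (np.float64(240.08402017981808), np.float64(314.28950236775245))
[ 484    0   51   87 1386] [501.18326118  48.7005772 ] [650.27958499  16.13807528  85.        ]
```

View pics/w1.png

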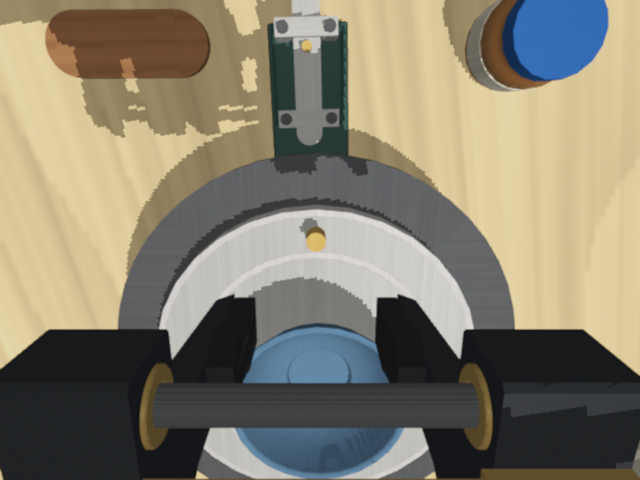

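The wrist view shows the pin top at (240,316); I predicted (240,314), so it matches. The bowl, rib and jar are all clear. The strap bolts at rows 27 and 118 give a better lock line.

```bash
python3 - <<'E'
from h import *
pos=current_eef_pos();q=current_eef_rot(); w=camera("wrist")
for n,r,c,z in (("s1",27,306,69),("s2",118.5,308.5,69),("nose",140,309.5,59),("bar",5,306.5,59),("pin",239,316,87)):
    p=wonz(w,r,c,z,pos,q); d=p[:2]-C; print(n,p,np.hypot(*d),np.degrees(np.arctan2(d[1],d[0])))
t=camera("top");
m=cv2.inRange(cv2.cvtColor(t["pixels"],cv2.COLOR_RGB2HSV),(60,60,15),(100,255,90)); m[:210]=0;m[260:]=0;m[:,:215]=0;m[:,275:]=0
print(m.sum()/255)
# go down and straddle
move_straight(pol(79.4,95,120),vel=150); move_straight(pol(79.4,95,77),vel=80)
print(current_force()); set_gripper(18,20); print(current_grip_width(),current_force(),current_clock())
w=camera("wrist");save(w,"w2.png")
E
```

```text
s1 [549.15109743  48.58831393  69.        ] 215.47480333151162 80.61119372857014
s2 [ 5.41130138e+02 -5.14940476e-01  6.90000000e+01] 165.72087700650908 80.57770543634848
nose [539.09821    -13.61234299  59.        ] 152.46759500048108 80.52522286457707
bar [551.75358344  61.52646108  59.        ] 228.664640273528 80.49668918770371
pin [532.63007721 -70.09639219  87.        ] 95.7338359055367 78.77847592496884
159.0
[-0.7309814   0.28442273  0.264999  ]
17.771740538548418 [ 0.34301233 -1.01139796 -1.13329938] 6.0583
```

View pics/w2.png

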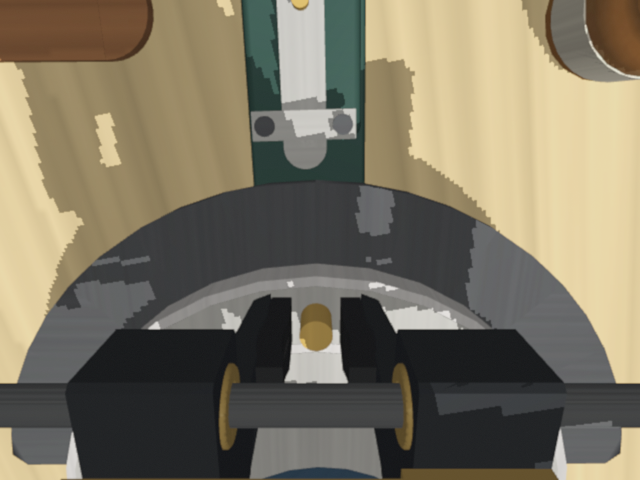

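The pin is between the fingertips. Next I'll sweep it along the arc.

```bash
python3 - <<'E'
from h import *
from cell import *
ths=np.linspace(79.4,-10.4,10)[1:]
for th in ths:
    move_straight(pol(th,95,77),quat(th-90),vel=70)
    f=current_force(); print(round(th,1),np.round(f,1),round(np.linalg.norm(f),1),round(current_clock(),2))
    if np.linalg.norm(f)>20: print("stop"); break
t=camera("top"); save(t,"top2.png",(150,340,190,450),3)
w=camera("wrist"); save(w,"w3.png")
E
```

```text
69.4 [0.6 0.7 0. ] 1.0 6.49
59.4 [-0.3 -0.1  0.4] 0.5 6.88
49.5 [-0.3  0.6 -0.4] 0.8 7.26
39.5 [ 0.1 -0.2  1. ] 1.0 7.64
29.5 [ 0.3  0.1 -0.1] 0.4 8.03
19.5 [-0.4  0.6 -0.2] 0.7 8.41
9.6 [-0.1 -0.1 -0.7] 0.7 8.79
-0.4 [-0.6  0.9  1.1] 1.5 9.18
-10.4 [ 0.7  0.7 -0.6] 1.2 9.56
```

View pics/top2.png

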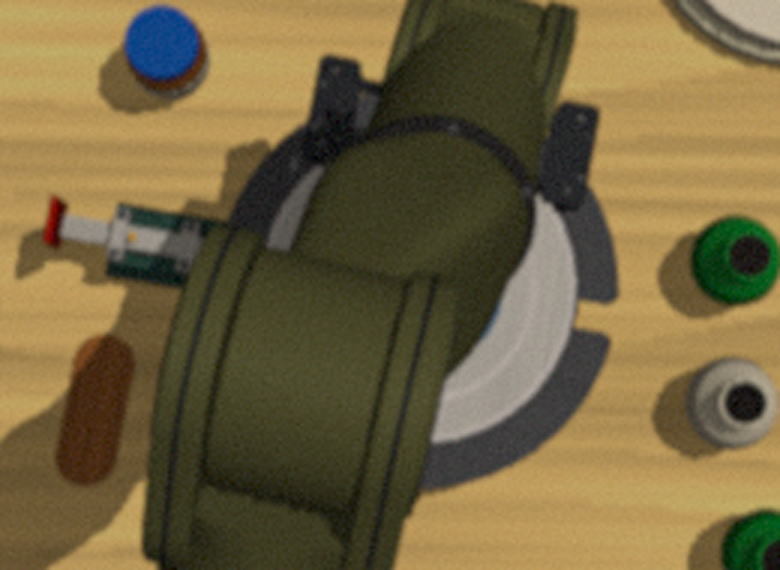

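View pics/w3.png

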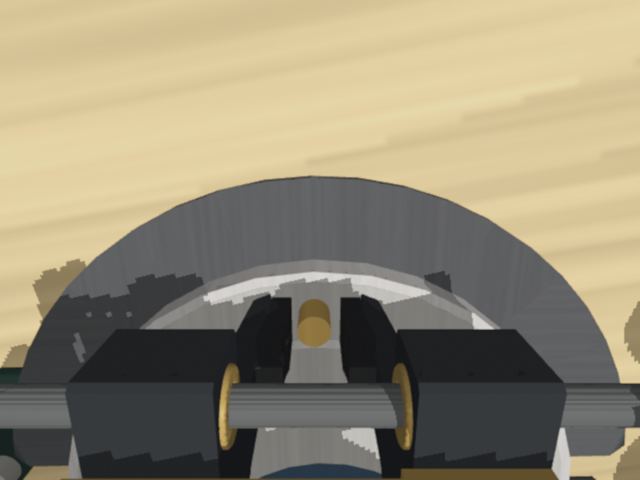

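The pin followed and looks centred between the fingers, so it may be about 1.5° past the target. I'll lift off and look at the slot next to the bar.

```bash
python3 - <<'E'
from h import *
set_gripper(40); p=current_eef_pos(); move_straight([p[0],p[1],140],vel=150)
move_straight(pol(-10.4,95,200),vel=200)
goto(pol(80,95,200),quat(-10))
pos=current_eef_pos();q=current_eef_rot(); w=camera("wrist"); save(w,"w4.png",(80,290,200,420),3.0)
np.save("pose4.npy",np.r_[pos,q]); import pickle; pickle.dump(w,open("w4.pkl","wb")); print(current_clock(),pos)
E
```

```text
12.1833 [530.27036139 -71.06144008 199.12888243]
```

View pics/w4.png

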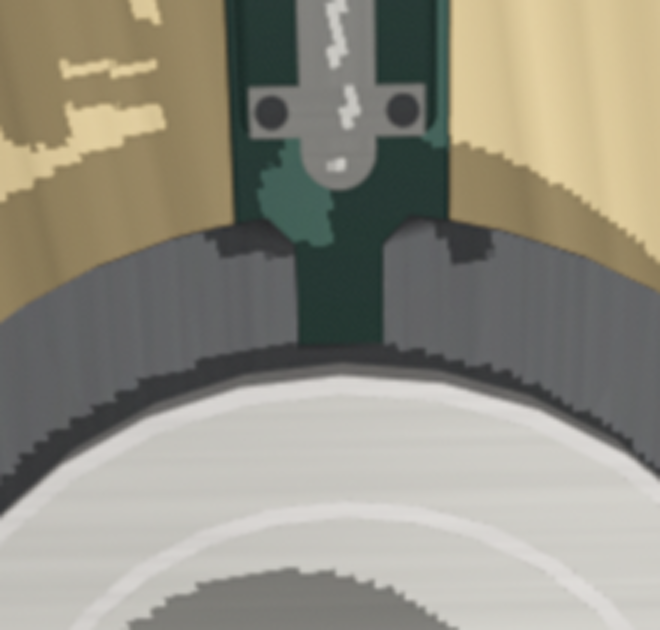

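The bar (crop columns 299–376) and slot (297–384) are in line to within about 1 mm. Next I'll push the tab.

```bash
python3 - <<'E'
from h import *
L=80.8; q=quat(L-90)
set_gripper(0); goto(pol(L,300,180),q); move_straight(pol(L,300,110),vel=150); move_straight(pol(L,300,70),vel=100)
print(current_force(),current_clock())
u=pol(L,1,0)[:2]-C
move_straight(pol(L,278,70),vel=80)
for r in list(range(274,241,-4))+[240,239,238,237,236]:
    move_straight(pol(L,r,70),vel=40)
    f=np.mean([current_force() for _ in range(3)],0); fr=f[:2]@u
    print(r,round((current_eef_pos()[:2]-C)@u,1),"radial",round(fr,1),"all",np.round(f,1),round(current_clock(),2))
    if fr>15: break
w=camera("wrist"); save(w,"w5.png"); s=camera("scene"); save(s,"scene5.png",(170,400,200,480),2.7)
E
```

```text
[-0.63904111  0.62515349  1.24637961] 14.8833
274 273.9 radial 0.1 all [-0.1  0.1 -1.1] 15.56
270 270.0 radial 0.4 all [0.7 0.3 0.6] 15.81
266 265.6 radial 0.9 all [0.  0.9 0.6] 16.06
262 261.3 radial 1.1 all [ 0.4  1.  -0.6] 16.31
258 257.2 radial 0.4 all [ 0.1  0.4 -0.1] 16.56
254 253.3 radial 0.8 all [ 0.7  0.7 -0.2] 16.81
250 249.3 radial 0.1 all [0.1 0.1 0.2] 17.06
246 245.3 radial 0.6 all [-0.4  0.7  0.8] 17.31
242 241.3 radial -0.0 all [ 0.8 -0.2  0.9] 17.56
240 241.1 radial 3.4 all [-0.5  3.5 -1.3] 17.81
239 241.1 radial 5.9 all [ 0.4  5.9 -1.3] 18.06
238 241.0 radial 7.4 all [ 0.4  7.5 -2. ] 18.31
237 241.0 radial 8.9 all [ 0.7  8.9 -2.3] 18.56
236 241.0 radial 10.5 all [-0.  10.6 -2. ] 18.81
```

View pics/scene5.png

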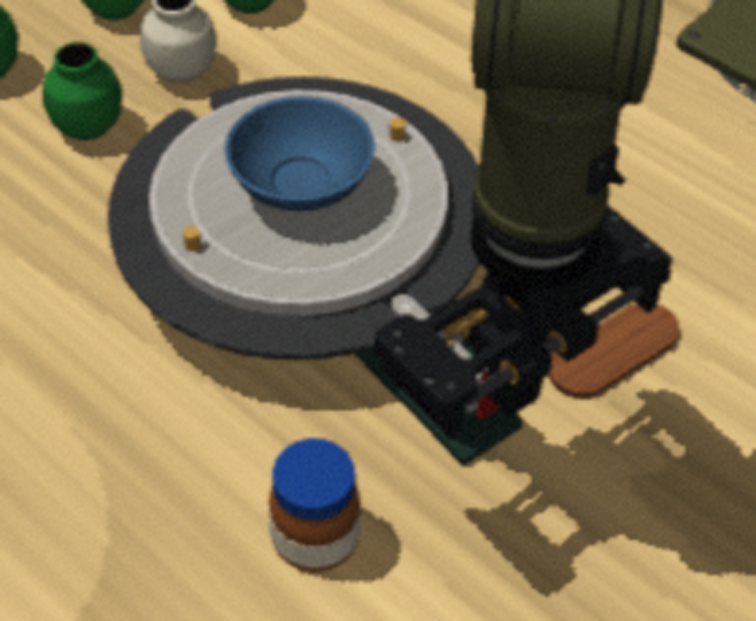

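The stop came at r = 241.0 mm, as predicted for fully home (232 + 9). Now I'll back off, lift, move clear and check.

```bash
python3 - <<'E'
from h import *
L=80.8; q=quat(L-90)
move_straight(pol(L,243,70),vel=80); move_straight(pol(L,275,70),vel=100); move_straight(pol(L,290,220),vel=200)
goto(pol(80,95,200),quat(-10))
w=camera("wrist"); save(w,"w6.png",(0,290,170,450),2.6)
goto([350,280,300],quat(20))
t=camera("top"); save(t,"top6.png",(150,340,190,450),3)
s=camera("scene"); save(s,"scene6.png",(100,400,150,480),2.2)
im=t["pixels"].astype(int)
b=((im[:,:,2]>im[:,:,0]+25)); b[:200]=0;b[290:]=0;b[:,:290]=0;b[:,370:]=0
cs=max(cv2.findContours(b.astype(np.uint8),cv2.RETR_EXTERNAL,cv2.CHAIN_APPROX_NONE)[0],key=cv2.contourArea)
(x,y),(a,bb),_=cv2.fitEllipse(cs);print("bowl rim",onz(t,y,x,114))
red=((im[:,:,0]>90)&(im[:,:,1]<50)&(im[:,:,2]<50)); red[:180]=0;red[260:]=0;red[:,:190]=0;red[:,250:]=0
v,u=np.nonzero(red); p=onz(t,v.mean(),u.mean(),85); print("tab",p,np.hypot(*(p[:2]-C)))
for n in ("vase_mid","jar_mid","rib_mid"):
  print(n,[(np.round(r["pixel"],1).tolist(),round(r["score"],2)) for r in find_in(t,n)[:3]])
print(current_clock(),current_eef_pos(),current_force())
E
```

```text
bowl rim [ 509.09600497 -164.22028829  114.        ]
tab [548.00515986  63.97238027  85.        ] 230.49459226751998
vase_mid [([236.5, 435.7], 0.91), ([286.0, 434.5], 0.89), ([291.2, 482.2], 0.71)]
jar_mid [([165.1, 246.4], 0.79), ([259.4, 311.3], 0.58)]
rib_mid [([286.9, 220.0], 0.74)]
23.1333 [350.51331524 279.40925302 299.76937079] [-0.19182226 -1.02856361  0.17629103]
```

View pics/w6.png

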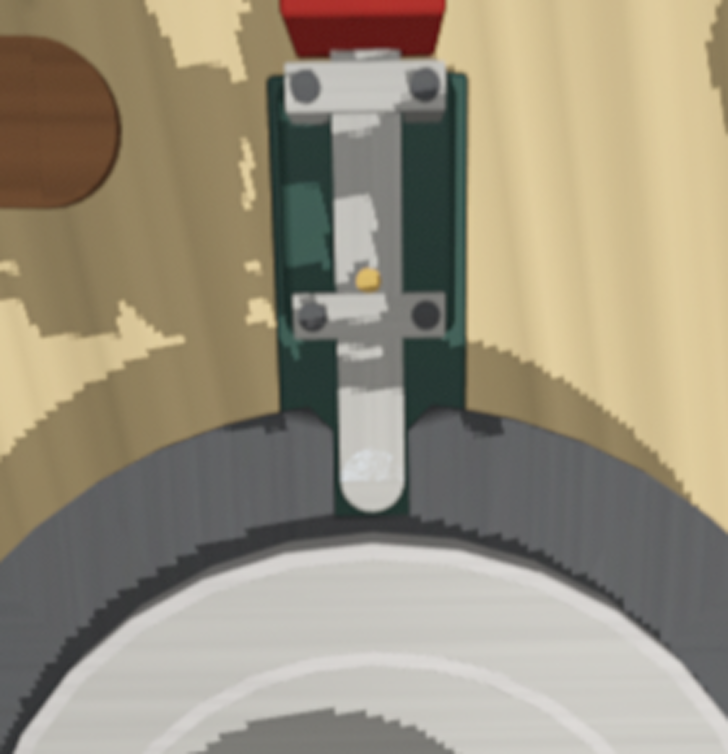

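View pics/top6.png

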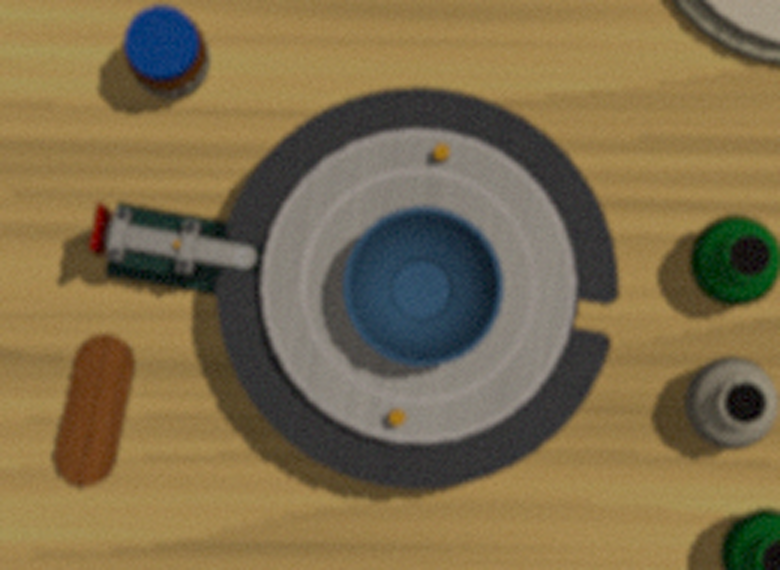

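View pics/scene6.png

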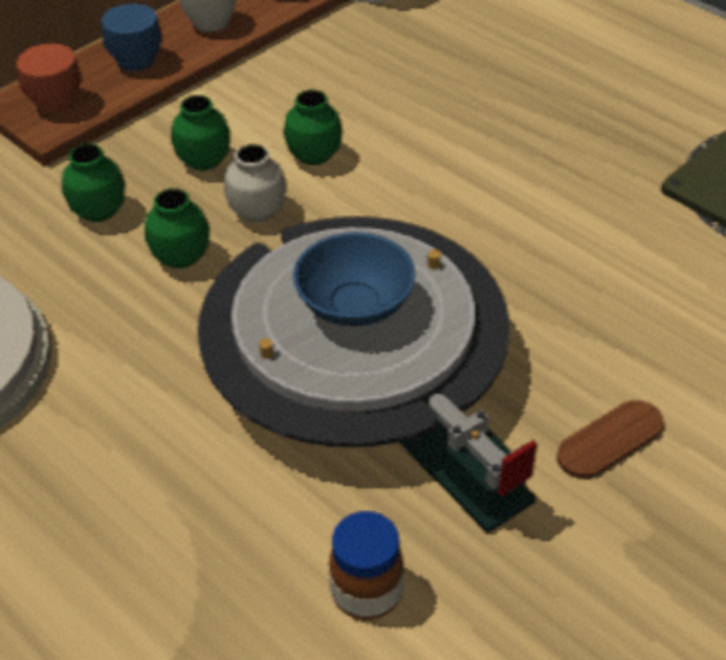

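```bash
python3 - <<'E'
from h import *
import pickle
w=pickle.load(open("w4.pkl","rb")); P=np.load("pose4.npy"); pos,q=P[:3],P[3:]
for n,r,c in (("before",80+189/3-.3,200+339/3),("after",512/2.6-.3,170+372/2.6)):
    p=wonz(w,r,c,56,pos,q); print(n,np.hypot(*(p[:2]-C)))
print(current_clock())
E
```

```text
before 149.1457921148111
after 113.10704271367597
23.1333
```

The nose moved about 36 mm in the wrist view and about 33 mm by the tab in the top view. Both fit the 34 mm stop, and the arm is clear.

```bash
python3 - <<'E'
from h import *
print(np.abs(current_qvel()).max(), current_clock()); print(sign_off())
E
```

```text
0.005577313943648824 23.1333
the job is handed in; nothing more can be done
None
```

The banding wheel is locked and I've handed the job in at 23.1 s of the 54 s allowed; `sign_off` reports no verdict. I put the open fingertips either side of one bat pin and pushed the wheel about 88° clockwise until a slot faced the bar. Then I pushed the red tab with closed fingers until the bar hit its stop.

**Last checks**
- **Slot line-up:** before pushing, the wrist view showed slot and bar in line to within about 1 mm.
- **Bar home:** the fingers stopped at 241 mm from the axis, as expected for fully home, and stayed there up to about 10 N. The two camera estimates of travel were about 33 mm and 36 mm. They disagree by 3 mm, but both fit the 34 mm stop within the camera's accuracy. The pictures show the nose inside the slot.
- **Bowl:** it is upright and about 5 mm from my estimate of the axis, compared with about 2.5 mm before. It was slightly off-centre and turned with the wheel; I didn't touch it.
- **Vase, jar and rib:** all are where they were at the start, to within the pixel noise of the detector.
- **Arm:** it finished clear of everything, at about (350, 280, 300) mm, with no significant force reading.

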